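# Stamp a form square in the corner of a stamping guide and hold the impression

### The job

Stamp the form on the clipboard: take the shortest of the three self-inking stamps, stand it on the form inside the metal corner with its long side along the long bar, and push it firmly home against both bars. Only when it sits snug against both, press its housing all the way down, and finish while you still hold it pressed down and pushed against both bars. It must not print anywhere else, and everything else on the desk stays where it is.

Things in the scene. Friction and masses are not known exactly. Their poses are not given: they have to be found in the camera images.
- stamp_short: Shortest of three self-inking stamps (75 mm tall, about 75 g): black housing over an open grey foot frame. Origin: centre of underside, z up. The foot, which meets paper and bars, is 32 mm along x, 46 mm along y, 34 mm high. The housing, 36 to 75 mm up, 35 mm along x, 49 mm along y, is the part to grip (1.5 mm over the foot all round). A half turn about z makes no difference.
- stamp_short_press (a joint): How far the stamp's housing is pushed down over its foot frame, in m: 0 = up, 0.012 = right down (it prints). A spring holds it up: about 2 N to start it moving, 5 to 6 N right down, where it stops hard; it springs back when let go.
- form_board: Clipboard with a printed form, fixed on the desk: a board 230 mm along its x, 170 mm along its y, paper surface 5 mm above the desk. Origin: centre of its underside; z up; +x points to the end with the steel lever clip (20 mm high).
- long_bar: Long aluminium bar of the stamping square, fixed to the board across it: it runs along the board's y over its full width, 14 mm wide, top 10 mm above the paper (clamp screws at its ends 7 mm more). Its flat guiding face looks to the board's -x and lies at x = +20 mm of the board. Pose as the board's.
- short_bar: Short aluminium bar of the stamping square, fixed to the board, at right angles to the long one: it runs along the board's x from the long bar 70 mm towards -x, 14 mm wide, top 10 mm above the paper (a thumbscrew where the bars meet stands 9 mm higher). Its flat guiding face looks to the board's -y and lies at y = +45 mm of the board. Pose as the board's.
- corner (a point): The inner corner where the two guiding faces meet, at paper height; axes as the board's. The stamp goes on its -x, -y side: push towards the board's +x and +y. The foot slides easily on paper and bars (friction about 0.3).
- stamp_place (a point): Point on the paper where the centre of the stamp's underside is when its foot sits home in the corner: 16 mm in -x and 23 mm in -y of the corner; axes as the board's. The stamp's y (its long side) then runs along the board's y.
- stamp_mid: Another self-inking stamp, same shape, 85 mm tall; leave it. Origin: centre of its underside.
- stamp_tall: Another self-inking stamp, same shape, 88 mm tall; leave it. Origin: centre of its underside.
- eraser: Eraser, 21x42x13 mm, lying on the desk; leave it.
- ink_pad: Flat closed ink pad, 72x112x16 mm; leave it.
- stapler: Desk stapler, 137x34x46 mm; leave it.
- clip_pot: Small round pot of paper clips, 58 mm wide, 40 mm high; leave it.
- pen_blue: Pen, 142x10x10 mm, lying on the desk; leave it.
There are look-alikes about, which are no part of the job. What is shaped like the stamp_short but red or yellow is not meant.

How it is judged:
By the outcome, as a careful person would: the job done as asked, in the order asked, and still so for the second after the job is handed in, while the arm keeps its last pose, push and grip.
It also fails if it takes over 51 s, if anything falls off the work surface, if the arm or the gripper's body presses on something with over 40 N, if the wrist force passes 120 N, or if a joint passes its speed limit or range.

### The arm

A 6-joint arm with a two-finger parallel gripper is mounted at the origin on a cart in front of the work surface, level with it; the furniture and walls round the work are solid. World frame = base frame: x ahead of the robot, y to its left, z up, the work surface at z = 0. Lengths are in m, angles in rad, forces in N, time in s.
With the tool pointing down it reaches from about 0.275 to 0.825 m from the base axis. Payload 4.9 kg.
Tool frame: the origin (TCP) lies between the finger pads; the fingertips stand r.tip_reach ahead of it and the grasp point (between the pads) is the TCP (r.tip_reach is the distance from the TCP to the fingertips, in m); z points along the fingers, y is the line along which they close (so a half turn about z gives the same grasp; the last joint's range is limited). The gripper opens to 85 mm and grips with 20 to 120 N. Pads are 22 mm wide; open, the fingers measure 114 mm over their backs; the gripper's body (76 mm by 85 mm) begins 54 mm behind the grasp point. The pads swing forward as they close: fully open they stand 13 mm farther back than shut.
Start: joints at [-1.428, 0.326, -0.193, 1.052, 0, 1.437], TCP at [0.15, -0.529, 0.213] pointing down, gripper open.
Joint ranges: [-2.65, 2.65], [-0.97, 1.79], [-1.3, 1.35], [-1.93, 2.1], [-1.47, 1.37], [-3.14, 3.14]. Speed limits (rad/s): [2.57, 2.57, 3.14, 3.14, 3.14, 3.14].

### API

Orientations are given as a unit quaternion [w, x, y, z].
In Python, from station import r, get_image, camera_model, order gives the robot as it stands. The module is installed in compiled form; this text tells all that it offers.
- The arm moves only by the tool apply_moves, never from a script. Its argument "rows" is a list of rows, each a list of 3 entries, a list of its own where there are three numbers: the shift along the tool's x, y, z in cm, then the turn about the tool's z in units of 5 degrees (1.0 is 5 degrees), then the opening, from -1 (shut) to 1 (fully open), so that 0 is half open. In form: [[[dx, dy, dz], roll, grip], ...]. A call has exactly 10 rows; each row shifts and turns the commanded pose from where the row before left it, along the tool's axes as they then stand; what a row does not reach is not made up. A row lasts 1/8 s, in which the tool goes at most 62.5 mm and 10.7 degrees, less where a joint would pass 70% of its speed; a pose out of reach is approached as far as the arm can. A call with a gripper value outside its range is refused whole. The fingers move at their own pace and stop on an object; "newtons" is the grip in N (left out, the last holds). Time passes only in rows, so rows that do not move let the fingers close, or fill a call up. It gives the time, the measured TCP pose, the force, the opening and the grip force at its end, in the units of the state.
- r.get_state(): the state, without advancing time (a new reading comes with each control period).
- get_image(name): name is "scene" or "top"; returns the picture (420x560x3 uint8, red, green, blue); there is no depth.
- camera_model(name): a dict with "fov_y" (degrees; the focal length in pixels is half the picture's height over the tangent of half this angle, whatever the lens; pixels are square), "cx", "cy" (the principal point, pixels), "R" (3x3) and "t" (3): a world point X has camera coordinates R X + t. Camera axes: x right, y down, z forward; pixel columns grow to the right and rows downward; lengths in m; the calibration is good to about 2 mm. A picture is of the moment at which its call begins. camera_model takes no time and is no camera call.
- order.hand_in(): hands the job in; it is judged then, once.
The state is a dict: "time_s": time; "joints": joint angles; "dq": joint speeds; "joint_efforts": joint torques, N m; "eef_pos": TCP position; "eef_rot": TCP orientation; "contact_force": force on the tool from outside, world axes, zero at the start; "wrist_torque": the same for the moment, N m; "width": finger opening in m; "finger_force": force on a finger pad.
Only numpy, scipy, OpenCV 4.12 (cv2) and the standard library are available. Lean on these libraries where they do the work, as an engineer would, in place of code of your own. Each camera call takes 0.05 s, during which the arm holds its last target. There are 200 camera calls.

## Working session

There is one attempt and no reset: what is moved stays moved. The work goes in short steps, Python scripts to look and compute and a tool call to move; the robot and the scene stay as the last step left them, time stands still between calls to the robot, and variables do not carry over. Pictures are saved under pics/ and viewed, at most 10 in all, crops included, and the job is handed in when it is done.

Besides the shell and the picture viewer there is one more tool, called after "Request:" as a command line: name --argument value ..., lists and objects as JSON in quotes. apply_moves: Moves the arm, as the interface text tells. Its arguments: {"type":"object","properties":{"rows":{"type":"array","items":{"type":"array"}},"newtons":{"type":"number"}},"required":["rows"]}

```bash
mkdir -p pics; python3 - <<'E'
from station import r,get_image,camera_model,order
import cv2,numpy as np
for n in("scene","top"):
    im=get_image(n); np.save(f"pics/{n}0.npy",im); cv2.imwrite(f"pics/{n}0.png",cv2.resize(im[:,:,::-1],(800,600),interpolation=cv2.INTER_CUBIC))
    m=camera_model(n); print(n,m, -np.array(m['R']).T@m['t'])
print(r.get_state(), r.tip_reach)
E
```

```text
scene {'fov_y': 56.188076533349175, 'cx': 280.510995345868, 'cy': 210.22045487333978, 'R': array([[-0.43411197, -0.90083623, -0.00639446],
       [-0.54856141,  0.26996826, -0.79132643],
       [ 0.71458182, -0.34001652, -0.61136044]]), 't': array([0.21993583, 0.38245091, 0.90159847])} [-0.33899128  0.40143493  0.85525153]
top {'fov_y': 43.91040859154884, 'cx': 277.70596942703804, 'cy': 211.2820364244983, 'R': array([[-0.00428929, -0.99996742,  0.00683795],
       [-0.99791379,  0.00383978, -0.06444631],
       [ 0.06441795, -0.00710011, -0.99789775]]), 't': array([-0.04188608,  0.55608609,  1.37130625])} [ 0.46640958 -0.03428353  1.40454752]
{'time_s': 0.1, 'joints': array([-1.42822258e+00,  3.26860346e-01, -1.93494130e-01,  1.05200161e+00,
        2.00401158e-05,  1.43658724e+00]), 'dq': array([-1.90139103e-03, -3.30238949e-04,  2.53687934e-03,  6.39472184e-05,
       -2.14226338e-03,  9.37965381e-05]), 'joint_efforts': array([ 4.15982640e-05, -4.44239616e+01,  2.63037783e+01,  7.83641764e-03,
       -1.85431381e-04,  4.47660256e-06]), 'eef_pos': array([ 0.15022736, -0.52851007,  0.2123814 ]), 'eef_rot': array([-7.79914080e-04,  9.90438882e-01,  1.37950036e-01,  6.75826568e-06]), 'contact_force': array([0.51941057, 0.53557576, 0.17579188]), 'wrist_torque': array([0.06383175, 0.03911886, 0.02036806]), 'finger_force': 0.0, 'width': 0.08522235700620234} 0.019
```

View pics/scene0.png

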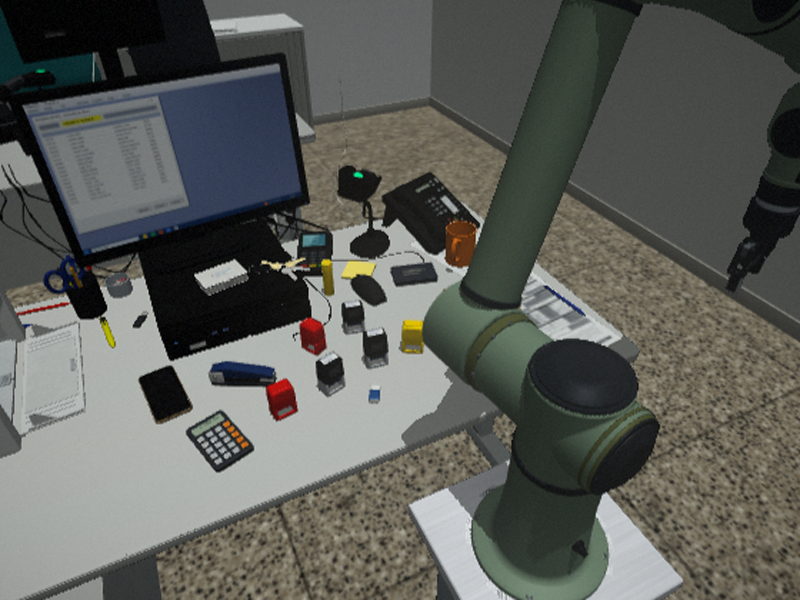

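View pics/top0.png

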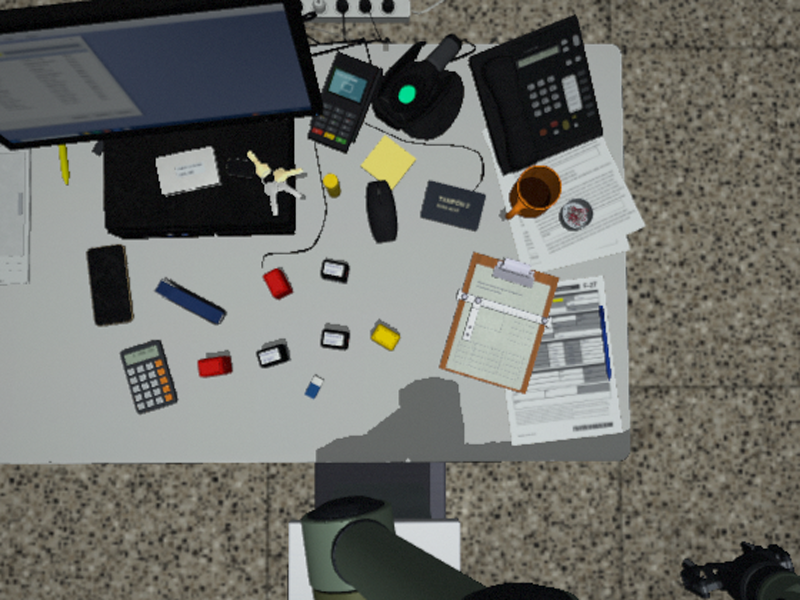

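The three black stamps show in the top view at (335,270), (335,338), (272,355), in the scene view at (353,317), (375,347), (330,373). The board is at (500,320) in the top view with the corner near (475,300), and its clip points up (+x world). I'll crop in closer.

```bash
python3 - <<'E'
import cv2,numpy as np
s=np.load("pics/scene0.npy")[:,:,::-1];t=np.load("pics/top0.npy")[:,:,::-1]
a=cv2.resize(s[203:283,212:287],None,fx=5,fy=5,interpolation=cv2.INTER_CUBIC)
b=cv2.resize(t[175:260,170:250],None,fx=4.7,fy=4.7,interpolation=cv2.INTER_CUBIC)
h=max(a.shape[0],b.shape[0]);o=np.zeros((h,a.shape[1]+b.shape[1]+5,3),np.uint8);o[:a.shape[0],:a.shape[1]]=a;o[:b.shape[0],a.shape[1]+5:]=b
print(o.shape);cv2.imwrite("pics/c1.png",o)
cv2.imwrite("pics/c2.png",cv2.resize(t[170:280,295:405],None,fx=5.4,fy=5.4,interpolation=cv2.INTER_CUBIC))
E
```

```text
(400, 756, 3)
```

View pics/c1.png

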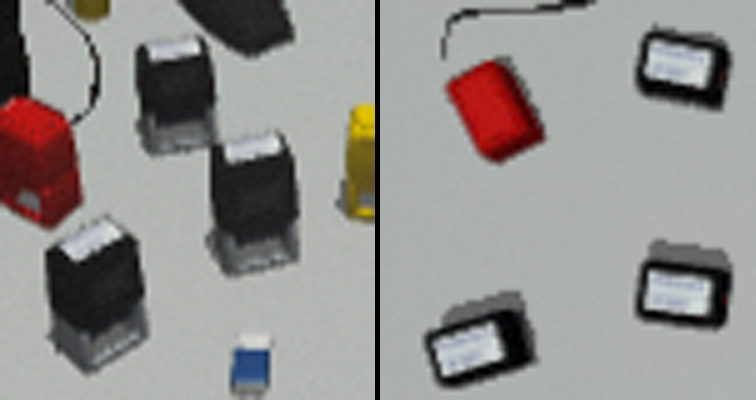

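View pics/c2.png

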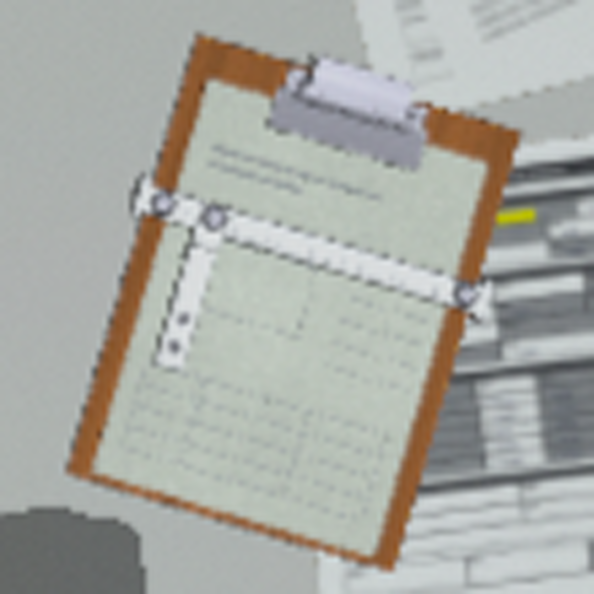

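Left crop: labels at scene (174,49), (252,146), (92,238), top (678,65), (680,295), (468,351). Right crop: the board quad is (200,37), (520,132), (388,570), (68,472), with the bar joint at (215,215). Next I triangulate the labels and fit the board.

```bash
cat > h.py <<'E'
import cv2,numpy as np
from station import r,get_image,camera_model,order
def cam(n):
    m=camera_model(n);R=np.array(m['R']);return R,np.array(m['t']),210/np.tan(np.radians(m['fov_y']/2)),m['cx'],m['cy']
def ray(n,p):
    R,t,f,cx,cy=cam(n);d=R.T@np.array([(p[0]-cx)/f,(p[1]-cy)/f,1]);return -R.T@t,d/np.linalg.norm(d)
def onplane(n,p,z):
    o,d=ray(n,p);return o+d*(z-o[2])/d[2]
def tri(ps):
    A=0;b=0
    for n,p in ps:
        o,d=ray(n,p);M=np.eye(3)-np.outer(d,d);A=A+M;b=b+M@o
    X=np.linalg.solve(A,b);return X,[np.linalg.norm(np.cross(X-ray(n,p)[0],ray(n,p)[1])) for n,p in ps]
def proj(n,X):
    R,t,f,cx,cy=cam(n);c=R@np.array(X)+t;return np.array([cx+f*c[0]/c[2],cy+f*c[1]/c[2]])
E
python3 - <<'E'
from h import *
S=np.load("pics/scene0.npy");T=np.load("pics/top0.npy")
sc={'A':(174/5+212,49/5+203),'B':(252/5+212,146/5+203),'C':(92/5+212,238/5+203)}
tc={k:((x-380)/4.7+170,y/4.7+175) for k,(x,y) in {'A':(678,65),'B':(680,295),'C':(468,351)}.items()}
def label(im,p,w=14):
    x0,y0=int(p[0])-w,int(p[1])-w;g=im[y0:y0+2*w,x0:x0+2*w].min(2).astype(np.uint8)
    g=cv2.resize(g,None,fx=8,fy=8,interpolation=cv2.INTER_CUBIC)
    m=(g>120).astype(np.uint8)
    n,l,st,c=cv2.connectedComponentsWithStats(m);i=l[int((p[1]-y0+.5)*8),int((p[0]-x0+.5)*8)]
    cs,_=cv2.findContours((l==i).astype(np.uint8),0,2);rc=cv2.minAreaRect(max(cs,key=cv2.contourArea))
    f=lambda q:((q[0]+.5)/8-.5+x0,(q[1]+.5)/8-.5+y0)
    return f(rc[0]),[f(q) for q in cv2.boxPoints(rc)],np.array(rc[1])/8
for k in'ABC':
    s,_,ws=label(S,sc[k]);t,bx,wt=label(T,tc[k])
    X,e=tri([('scene',s),('top',t)])
    P=np.array([onplane('top',q,X[2])[:2] for q in bx]);r_=cv2.minAreaRect(P.astype(np.float32)*1000)
    print(k,np.round(s,1),ws.round(1),np.round(t,1),wt.round(1),X.round(4),np.round(e,4),r_[1:],np.round(P*1000))
hsv=cv2.cvtColor(T,cv2.COLOR_RGB2HSV);m=cv2.inRange(hsv,(5,90,60),(20,255,255));m[:170]=0;m[285:]=0;m[:,:300]=0
ys,xs=np.nonzero(m);P=np.array([onplane('top',(x,y),.005)[:2]*1000 for x,y in zip(xs,ys)],np.float32)
rc=cv2.minAreaRect(P);print(rc,cv2.boxPoints(rc))
bq=[(q[0]/5.4+295-.4,q[1]/5.4+170-.4) for q in((200,37),(520,132),(388,570),(68,472))]
print([onplane('top',q,.005).round(4) for q in bq])
E
```

```text
A [245.5 211.5] [27.9 27.9] [233.  188.1] [13.5  8. ] [0.6125 0.0719 0.0779] [0.0016 0.0016] ((34.617897033691406, 20.58572006225586), 78.7091064453125) [[605.  89.]
 [625.  85.]
 [619.  52.]
 [598.  55.]]
B [264.9 231.5] [27.9 21. ] [233. 237.] [13.8  8.2] [0.4849 0.0657 0.0898] [0.004 0.004] ((34.802268981933594, 20.700857162475586), 82.29853057861328) [[479.  88.]
 [499.  85.]
 [495.  51.]
 [474.  53.]]
C [229.5 249.5] [27.9 27.9] [188.3 248.8] [ 8.1 13.8] [0.4577 0.1825 0.0878] [0.0006 0.0006] ((20.52199363708496, 34.815731048583984), 16.49196434020996) [[462. 202.]
 [472. 168.]
 [453. 162.]
 [443. 196.]]
((517.7660522460938, -236.31378173828125), (168.87728881835938, 228.4697723388672), 72.87005615234375) [[ 383.72818 -283.35992]
 [ 602.06287 -350.65338]
 [ 651.80396 -189.26764]
 [ 433.46924 -121.97418]]
[array([ 0.6506, -0.1906,  0.005 ]), array([ 0.6023, -0.3503,  0.005 ]), array([ 0.3847, -0.2808,  0.005 ]), array([ 0.4337, -0.1227,  0.005 ])]
```

```bash
python3 - <<'E'
from h import *
S=np.load("pics/scene0.npy");T=np.load("pics/top0.npy")
g=S.min(2).astype(np.uint8)
sc={'A':(246.8,212.8),'B':(262.4,232.2),'C':(230.4,250.6)};tc={'A':(233,188.1),'B':(233,237),'C':(188.3,248.8)}
for k in 'ABC':
  for thr in(140,170,200):
    x0,y0=[int(v)-8 for v in sc[k]];q=cv2.resize(g[y0:y0+16,x0:x0+16],None,fx=8,fy=8,interpolation=cv2.INTER_CUBIC)
    n,l,st,c=cv2.connectedComponentsWithStats((q>thr).astype(np.uint8));i=l[64+4,64+4]
    p=(c[i]+.5)/8-.5+[x0,y0];X,e=tri([('scene',p),('top',tc[k])]);print(k,thr,i,st[i][4]/64,p.round(1),X.round(4),e[0].round(4))
  X,e=tri([('scene',sc[k]),('top',tc[k])]);print(' manual',X.round(4),e[0].round(4))
# bars
c=np.array([.5178,-.2363]);a=np.radians(-17.13);u=np.array([np.cos(a),np.sin(a)]);v=np.array([-u[1],u[0]])
V=cv2.cvtColor(T,cv2.COLOR_RGB2LAB).astype(np.float32);B=T.min(2).astype(np.float32)
def samp(bx,by,z):
    P=[proj('top',[*(c+x*u+y*v),z]) for x,y in zip(bx,by)];P=np.array(P,np.float32)
    return cv2.remap(B,P[:,0].copy(),P[:,1].copy(),cv2.INTER_LINEAR).ravel()
s=np.arange(0,.040,.0005);out=[]
for y in np.arange(-.065,.035,.005):
    p=samp(s,0*s+y,.012);lo=np.median(p[:20]);hi=p.max();k=np.argmax(p>(lo+hi)/2);out.append((y,s[k]));
out=np.array(out);print('long',out[:,1]*1000,np.polyfit(out[:,0],out[:,1],1))
s=np.arange(.030,.065,.0005);o2=[]
for x in np.arange(-.045,.012,.004):
    p=samp(0*s+x,s,.012);lo=np.median(p[:16]);hi=p.max();k=np.argmax(p>(lo+hi)/2);o2.append((x,s[k]))
o2=np.array(o2);print('short',o2[:,1]*1000,np.polyfit(o2[:,0],o2[:,1],1))
E
```

```text
A 140 1 133.859375 [244.1 209. ] [0.6125 0.0733 0.0883] 0.0041
A 170 3 21.546875 [246.5 212.4] [0.6123 0.0706 0.0741] 0.0001
A 200 0 252.5 [245.5 211.5] [0.6126 0.0719 0.0779] 0.0017
 manual [0.6122 0.0702 0.0724] 0.0006
B 140 1 136.6875 [262.  228.4] [0.4869 0.069  0.1014] 0.0007
B 170 2 30.046875 [262.2 232. ] [0.4868 0.0695 0.0873] 0.0
B 200 0 249.921875 [261.4 231.5] [0.4873 0.0704 0.0894] 0.0012
 manual [0.4867 0.0693 0.0868] 0.0003
C 140 1 126.359375 [230.3 247.5] [0.4575 0.1805 0.0951] 0.0003
C 170 2 37.6875 [229.9 250.5] [0.4575 0.1824 0.0841] 0.0001
C 200 0 248.84375 [229.4 249.5] [0.4579 0.1826 0.0877] 0.0007
 manual [0.4573 0.1818 0.0838] 0.0008
long [26.  22.5 23.  23.  23.  22.5 23.  23.  25.  22.  22.5 24.5 23.  26.
 23.  23.  23.  23.  23.5 24.5] [0.00195489 0.02348421]Traceback (most recent call last):
  File "<stdin>", line 23, in <module>
  File "<stdin>", line 15, in samp
  File "h.py", line 15, in proj
    R,t,f,cx,cy=cam(n);c=R@np.array(X)+t;return np.array([cx+f*c[0]/c[2],cy+f*c[1]/c[2]])
                ~~~^^^
  File "h.py", line 4, in cam
    m=camera_model(n);R=np.array(m['R']);return R,np.array(m['t']),210/np.tan(np.radians(m['fov_y']/2)),m['cx'],m['cy']
ValueError: time passes only in moves, steps and waits
```

Request:
apply_moves --rows '[[[0, 0, 0], -1.8, 1], [[0, 0, 0], -1.8, 1], [[0, 0, 0], -1.8, 1], [[0, 0, 0], -1.8, 1], [[0, 0, 0], -1.8, 1], [[0, 0, 0], -1.8, 1], [[0, 0, 0], -1.8, 1], [[4.5, 2.2, 0], 0, 1], [[4.5, 2.2, 0], 0, 1], [[4.5, 2.2, 0], 0, 1]]' --newtons 40

```text
time_s: 1.35
eef_pos: [0.2417, -0.4079, 0.2127]
eef_rot: [-0.0, 0.773, 0.635, 0.0]
contact_force: [1.3, -0.3, 0.5]
width: 0.0853
finger_force: 0.0
```

Request:
apply_moves --rows '[[[4.5, 2.2, 0], 0, 1], [[4.5, 2.2, 0], 0, 1], [[4.5, 2.2, 0], 0, 1], [[4.5, 2.2, 0], 0, 1], [[4.5, 2.2, 0], 0, 1], [[4.5, 2.2, 0], 0, 1], [[4.5, 2.2, 0], 0, 1], [[4.5, 2.2, 0], 0, 1], [[4.5, 2.2, 0], 0, 1], [[4.5, 2.2, 0], 0, 1]]'

```text
time_s: 2.6
eef_pos: [0.5445, -0.0088, 0.2127]
eef_rot: [-0.0, 0.772, 0.635, -0.0]
contact_force: [-0.5, -1.4, -1.1]
width: 0.0855
finger_force: 0.0
```

```bash
cat >> h.py <<'E'
def delta(tx,ty,tyaw,tz):
    """remaining move in tool axes (cm) and roll units, at the present yaw"""
    s=r.get_state();w,x,y,z=s['eef_rot'];p=s['eef_pos']
    from scipy.spatial.transform import Rotation as Ro
    M=Ro.from_quat([x,y,z,w]).as_matrix();yaw=np.degrees(np.arctan2(M[1,0],M[0,0]))
    print('t',round(s['time_s'],2),'pos',p.round(4),'yaw',yaw.round(2),'tilt z',M[:,2].round(3),'F',s['contact_force'].round(1),'w',round(s['width'],4),'ff',round(s['finger_force'],1))
    print('move cm',((M.T@(np.array([tx,ty,tz])-p))*100).round(2),'roll',((yaw-tyaw)/5).round(2))
E
python3 -c "
from h import *
delta(.6123,.0706,78.7,.06)"
```

```text
t 2.6 pos [ 0.5445 -0.0088  0.2127] yaw 78.87 tilt z [-0.001 -0.    -1.   ] F [-0.5 -1.4 -1.1] w 0.0855 ff 0.0
move cm [ 9.1   5.12 15.27] roll 0.03
```

Request:
apply_moves --rows '[[[4.5, 2.55, 0], 0, 1], [[4.5, 2.55, 0], 0, 1], [[0, 0, 3], 0, 1], [[0, 0, 3], 0, 1], [[0, 0, 3], 0, 1], [[0, 0, 0], 0, 1], [[0, 0, 0], 0, 1], [[0, 0, 0], 0, 1], [[0, 0, 0], 0, 1], [[0, 0, 0], 0, 1]]'

```text
time_s: 3.85
eef_pos: [0.6118, 0.068, 0.1237]
eef_rot: [0.0, 0.772, 0.635, 0.0]
contact_force: [-0.1, -1.3, -0.5]
width: 0.0858
finger_force: 0.0
```

```bash
python3 -c "
from h import *
delta(.6123,.0706,78.7,.06)
s=get_image('scene');t=get_image('top')
a=cv2.resize(s[160:260,200:300],None,fx=4,fy=4,interpolation=cv2.INTER_CUBIC);b=cv2.resize(t[140:240,185:285],None,fx=4,fy=4,interpolation=cv2.INTER_CUBIC)
cv2.imwrite('pics/d1.png',np.hstack([a,b])[:,:,::-1])"
```

```text
t 3.85 pos [0.6118 0.068  0.1237] yaw 78.86 tilt z [ 0.001 -0.    -1.   ] F [-0.1 -1.3 -0.5] w 0.0858 ff 0.0
move cm [ 0.26 -0.    6.37] roll 0.03
```

View pics/d1.png

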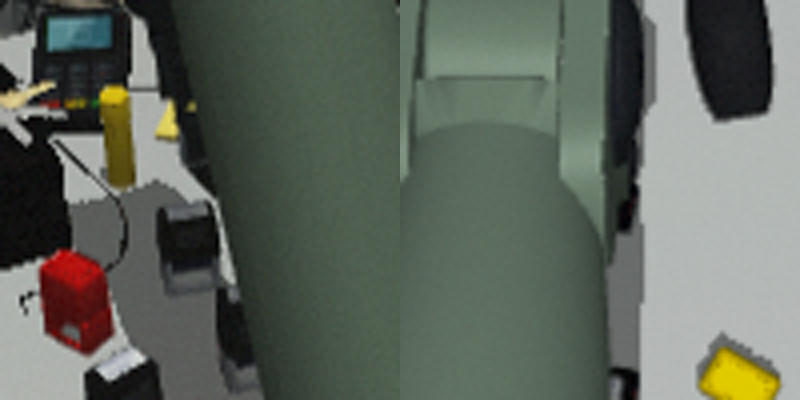

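Request:
apply_moves --rows '[[[0.2, 0, 2], 0, 1], [[0, 0, 2], 0, 1], [[0, 0, 2.2], 0, 1], [[0, 0, 0], 0, 1], [[0, 0, 0], 0, 0.3], [[0, 0, 0], 0, 0.1], [[0, 0, 0], 0, 0], [[0, 0, 0], 0, -0.1], [[0, 0, 0], 0, -0.2], [[0, 0, 0], 0, -0.3]]'

```text
time_s: 5.2
eef_pos: [0.6118, 0.07, 0.0611]
eef_rot: [0.0, 0.772, 0.635, -0.0]
contact_force: [0.7, 0.5, -0.2]
width: 0.0297
finger_force: 0.0
```

```bash
python3 -c "
from h import *
delta(.6123,.0706,78.7,.06)"
```

```text
t 5.2 pos [0.6118 0.07   0.0611] yaw 78.86 tilt z [ 0. -0. -1.] F [ 0.7  0.5 -0.2] w 0.0297 ff 0.0
move cm [0.06 0.04 0.11] roll 0.03
```

```bash
python3 -c "
from h import *
s=get_image('scene');t=get_image('top')
a=cv2.resize(s[160:260,200:300],None,fx=4,fy=4,interpolation=cv2.INTER_CUBIC);b=cv2.resize(t[140:240,185:285],None,fx=4,fy=4,interpolation=cv2.INTER_CUBIC)
cv2.imwrite('pics/d2.png',np.hstack([a,b])[:,:,::-1])"
```

```text
(no output)
```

View pics/d2.png

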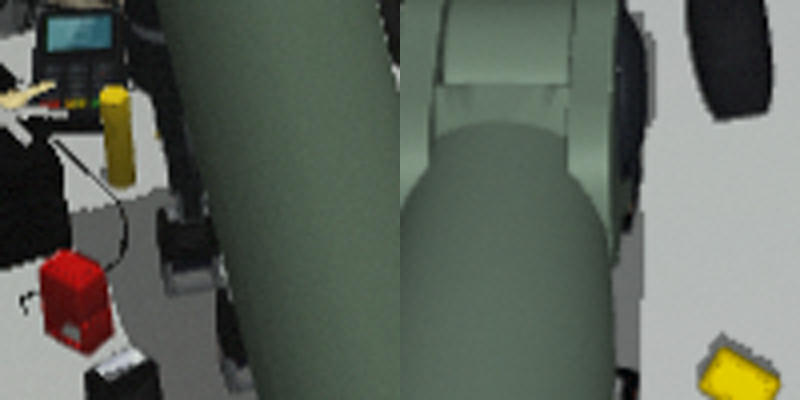

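The stamp stands at about its old place (crop (190,260)) with a gripper finger right at it. I close further and watch width and force.

Request:
apply_moves --rows '[[[0, 0, 0], 0, -0.35], [[0, 0, 0], 0, -0.4], [[0, 0, 0], 0, -0.4], [[0, 0, 0], 0, -0.4], [[0, 0, 0], 0, -0.4], [[0, 0, 0], 0, -0.4], [[0, 0, 0], 0, -0.4], [[0, 0, 0], 0, -0.4], [[0, 0, 0], 0, -0.4], [[0, 0, 0], 0, -0.4]]'

```text
time_s: 6.55
eef_pos: [0.6117, 0.07, 0.0611]
eef_rot: [-0.0, 0.772, 0.635, -0.0]
contact_force: [-0.8, 0.3, -0.1]
width: 0.0255
finger_force: 0.0
```

```bash
python3 -c "
from h import *
f=lambda X:((proj('scene',X)-[200,160])*4).round(0)
for z in(0,.036,.061,.075):print(z,f([.6117,.07,z]))
for x,y in((.595,.095),(.595,.045),(.63,.095),(.63,.045)):print(x,y,f([x,y,0]),f([x,y,.075]))
print([f([*(np.array([.6117,.07])+k*np.array([.981,-.196])),.045]) for k in(-.02,.02)])
"
```

```text
0 [192. 280.]
0.036 [190. 246.]
0.061 [188. 222.]
0.075 [187. 209.]
0.595 0.095 [171. 300.] [165. 229.]
0.595 0.045 [227. 283.] [223. 212.]
0.63 0.095 [156. 275.] [150. 205.]
0.63 0.045 [211. 259.] [207. 188.]
[array([193., 253.]), array([184., 223.])]
```

```bash
python3 -c "
from h import *
s=get_image('scene');np.save('pics/s3.npy',s)
a=cv2.imread('pics/d1.png')[100:380,100:300];b=cv2.imread('pics/d2.png')[100:380,100:300]
c=cv2.resize(s[185:255,225:275],None,fx=8,fy=8,interpolation=cv2.INTER_LANCZOS4)[:,:,::-1][:560]
o=np.hstack([cv2.resize(a,(400,560)),c])
o=(255*(o/255.)**.45).astype(np.uint8);cv2.imwrite('pics/d3.png',o);print(o.shape)"
```

```text
(560, 800, 3)
```

View pics/d3.png

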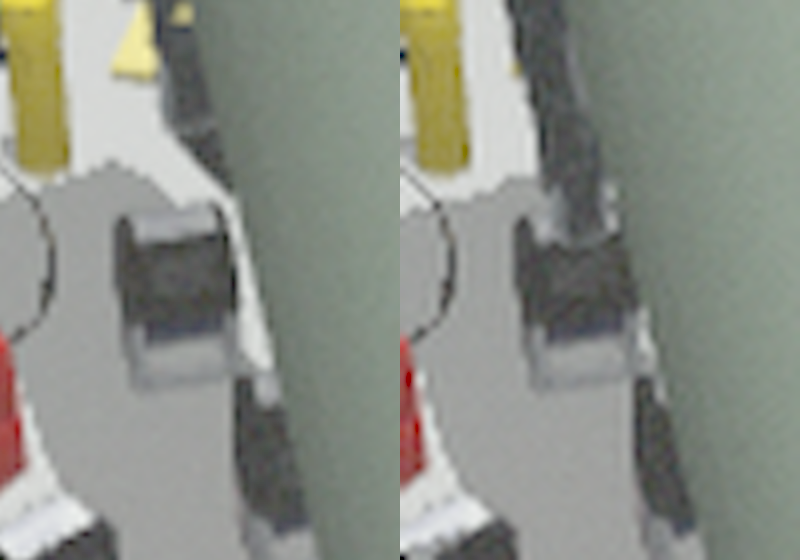

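```bash
python3 -c "
from h import *
for z in(.27,.213,.194):print(z,(proj('scene',[.15,-.529,z])/.7).round(),(proj('top',[.15,-.529,z])/.7).round())
y=np.array([.274,-.962])
for k in(-.05,.05):print([(proj('scene',[*(np.array([.15,-.529])+k*y),z])/.7).round() for z in(.24,.194)])
s=r.get_state();print(s['joints'].round(3),s['eef_pos'],s['contact_force'])
im=np.load('pics/scene0.npy')[150:230,490:550];o=cv2.resize(im,None,fx=7,fy=7,interpolation=cv2.INTER_CUBIC)[:,:,::-1]
cv2.imwrite('pics/e1.png',(255*(o/255.)**.5).astype(np.uint8))"
```

```text
0.27 [746. 269.] [723. 560.]
0.213 [735. 294.] [706. 550.]
0.194 [732. 302.] [701. 547.]
[array([729., 294.]), array([720., 313.])]
[array([752., 272.]), array([743., 292.])]
[-0.006  0.578 -0.209  0.784  0.     1.759] [0.61178981 0.07005251 0.06107208] [-0.72121174  0.38430422 -0.70856521]
```

View pics/e1.png

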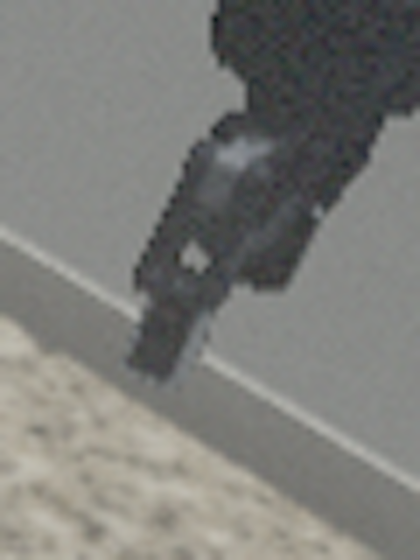

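The picture shows the near fingertip at crop (155,370). That is about 40 mm higher than the reported TCP implies, matching the finger over the label in the last picture. So the tips are really above the stamp's top. I'll open and go down in guarded steps.

Request:
apply_moves --rows '[[[0, 0, 0], 0, 1], [[0, 0, 0], 0, 1], [[0, 0, 0], 0, 1], [[0, 0, 0], 0, 1], [[0, 0, 0], 0, 1], [[0, 0, 0], 0, 1], [[0, 0, 0.8], 0, 1], [[0, 0, 0.8], 0, 1], [[0, 0, 0], 0, 1], [[0, 0, 0], 0, 1]]'

```text
time_s: 7.85
eef_pos: [0.6117, 0.0701, 0.0449]
eef_rot: [-0.0, 0.772, 0.635, -0.0]
contact_force: [-0.8, 0.2, -1.2]
width: 0.0855
finger_force: 0.0
```

```bash
python3 -c "
from h import *
delta(.6123,.0706,78.7,.06)
s=get_image('scene')
c=cv2.resize(s[165:265,215:285],None,fx=6,fy=6,interpolation=cv2.INTER_CUBIC)[:,:,::-1]
cv2.imwrite('pics/f1.png',(255*(c/255.)**.45).astype(np.uint8))
f=lambda X:((proj('scene',X)-[215,165])*6).round(0)
p=np.array([.6117,.07]);y=np.array([.981,-.196])
for k in(-.05,-.043):print([f([*(p+k*y),z]) for z in(.04,.06,.08)])"
```

```text
t 7.85 pos [0.6117 0.0701 0.0449] yaw 78.86 tilt z [-0.  0. -1.] F [-0.8  0.2 -1.2] w 0.0855 ff 0.0
move cm [ 0.06  0.05 -1.51] roll 0.03
[array([211., 391.]), array([209., 362.]), array([207., 333.])]
[array([209., 383.]), array([207., 354.]), array([205., 325.])]
```

View pics/f1.png

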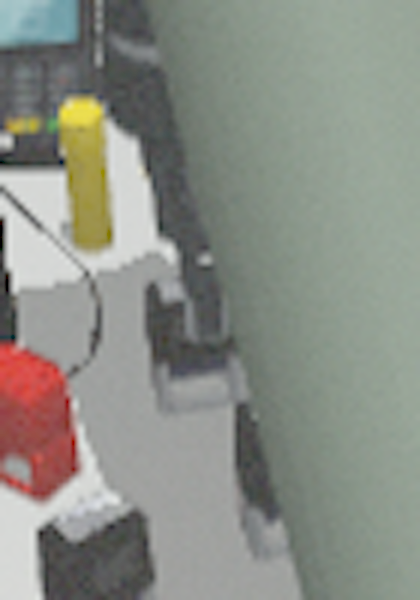

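The near fingertip is at crop (205,335), i.e. about 75 mm up with the reported z at 45 mm. So the real grasp point is about 40 mm above the reported TCP. I'll go down 2.4 cm more and close.

Request:
apply_moves --rows '[[[0, 0, 0.8], 0, 1], [[0, 0, 0.8], 0, 1], [[0, 0, 0.8], 0, 1], [[0, 0, 0], 0, 1], [[0, 0, 0], 0, 0.3], [[0, 0, 0], 0, 0.1], [[0, 0, 0], 0, 0], [[0, 0, 0], 0, -0.1], [[0, 0, 0], 0, -0.2], [[0, 0, 0], 0, -0.3]]'

```text
time_s: 9.15
eef_pos: [0.612, 0.07, 0.0213]
eef_rot: [0.0, 0.772, 0.635, 0.0]
contact_force: [0.2, 0.1, 1.9]
width: 0.0324
finger_force: 42.4
```

Request:
apply_moves --rows '[[[0, 0, 0], 0, -1], [[0, 0, -0.3], 0, -1], [[0, 0, -1], 0, -1], [[0, 0, -2], 0, -1], [[0, 0, -2], 0, -1], [[0, 0, -2], 0, -1], [[0, 0, -2], 0, -1], [[0, 0, 0], 0, -1], [[0, 0, 0], 0, -1], [[0, 0, 0], 0, -1]]' --newtons 50

```text
time_s: 10.4
eef_pos: [0.611, 0.07, 0.113]
eef_rot: [-0.001, 0.772, 0.635, -0.001]
contact_force: [0.5, -0.2, -1.0]
width: 0.0322
finger_force: 53.1
```

```bash
python3 -c "
from h import *
delta(.524,-.217,72.9,.1145)"
```

```text
t 10.4 pos [0.611 0.07  0.113] yaw 78.86 tilt z [-0.002  0.    -1.   ] F [ 0.5 -0.2 -1. ] w 0.0322 ff 53.1
move cm [-29.84  -2.99  -0.13] roll 1.19
```

Request:
apply_moves --rows '[[[0, 0, 0], 1.2, -1], [[-2, 0, 0], 0, -1], [[-4.1, 0, 0], 0, -1], [[-4.1, 0, 0], 0, -1], [[-4.1, 0, 0], 0, -1], [[-4.1, 0, 0], 0, -1], [[-4.1, 0, 0], 0, -1], [[-4.1, 0, 0], 0, -1], [[-3, -0.3, 0], 0, -1], [[-1, 0, 0], 0, -1]]'

```text
time_s: 11.65
eef_pos: [0.5171, -0.2236, 0.1137]
eef_rot: [-0.0, 0.805, 0.593, -0.0]
contact_force: [-1.0, 0.9, -1.1]
width: 0.0323
finger_force: 53.1
```

Request:
apply_moves --rows '[[[0, 0, 2], 0, -1], [[0, 0, 2], 0, -1], [[0, 0, 1], 0, -1], [[0, 0, 0], 0, -1], [[0, 0, 0], 0, -1], [[0, 0, 0], 0, -1], [[0, 0, 0], 0, -1], [[0, 0, 0], 0, -1], [[0, 0, 0], 0, -1], [[0, 0, 0], 0, -1]]'

```text
time_s: 12.9
eef_pos: [0.5187, -0.2215, 0.0641]
eef_rot: [0.0, 0.805, 0.594, 0.0]
contact_force: [0.8, -0.1, -0.6]
width: 0.0324
finger_force: 53.1
```

```bash
python3 -c "
from h import *
delta(.518,-.2217,72.87,.0265)
s=get_image('scene');t=get_image('top')
a=cv2.resize(s[150:290,290:390],None,fx=4,fy=4,interpolation=cv2.INTER_CUBIC);b=cv2.resize(t[160:300,290:390],None,fx=4,fy=4,interpolation=cv2.INTER_CUBIC)
o=np.hstack([a,b])[:,:,::-1];cv2.imwrite('pics/g1.png',(255*(o/255.)**.6).astype(np.uint8))
f=lambda X:((proj('scene',X)-[290,150])*4).round(0)
print(f([.5502,-.1992,.005]),f([.5281,-.2165,.005]),f([.5281,-.2165,.08]))"
```

```text
t 12.9 pos [ 0.5187 -0.2215  0.0641] yaw 72.86 tilt z [ 0. -0. -1.] F [ 0.8 -0.1 -0.6] w 0.0324 ff 53.1
move cm [-0.04 -0.06  3.76] roll -0.0
[148. 267.] [179. 276.] [186. 206.]
```

View pics/g1.png

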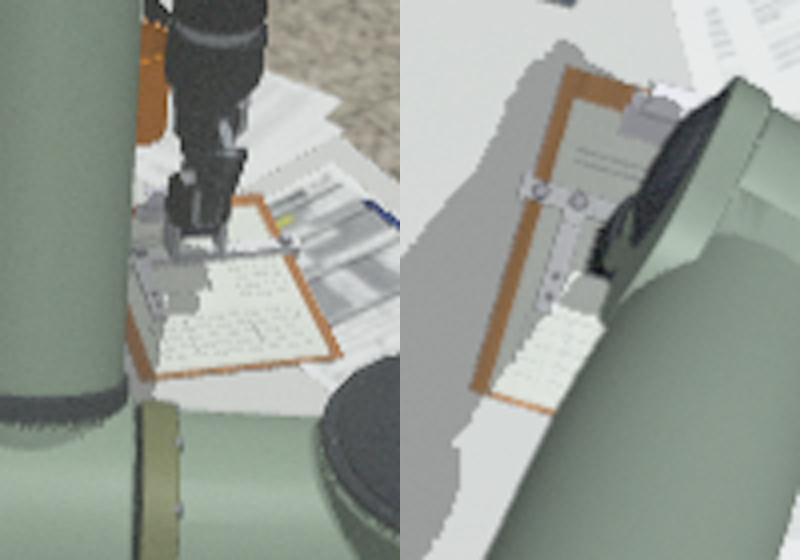

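The view shows the stamp's foot at (195,245), hovering over the paper just short of the corner. Going down to just above the paper.

Request:
apply_moves --rows '[[[0, 0, 1], 0, -1], [[0, 0, 1], 0, -1], [[0, 0, 0.8], 0, -1], [[0, 0, 0.4], 0, -1], [[0, 0, 0.2], 0, -1], [[0, 0, 0], 0, -1], [[0, 0, 0], 0, -1], [[0, 0, 0], 0, -1], [[0, 0, 0], 0, -1], [[0, 0, 0], 0, -1]]'

```text
time_s: 14.25
eef_pos: [0.5188, -0.2215, 0.0302]
eef_rot: [0.0, 0.805, 0.594, 0.0]
contact_force: [-0.2, -0.2, -0.8]
width: 0.0319
finger_force: 53.1
```

Request:
apply_moves --rows '[[[0, 0, 0.1], 0, -1], [[0, 0, 0], 0, -1], [[0, 0, 0.1], 0, -1], [[0, 0, 0], 0, -1], [[0, 0, 0.1], 0, -1], [[0, 0, 0], 0, -1], [[0, 0, 0], 0, -1], [[0, 0, 0], 0, -1], [[0, 0, 0], 0, -1], [[0, 0, 0], 0, -1]]'

```text
time_s: 15.5
eef_pos: [0.5187, -0.2215, 0.0271]
eef_rot: [-0.0, 0.805, 0.594, -0.0]
contact_force: [0.0, -0.8, -0.4]
width: 0.0321
finger_force: 53.1
```

Request:
apply_moves --rows '[[[0, 0, 0.05], 0, -1], [[0, 0, 0], 0, -1], [[0, 0, 0.05], 0, -1], [[0, 0, 0], 0, -1], [[0, 0, 0], 0, -1], [[0, 0, 0], 0, -1], [[0, 0, 0], 0, -1], [[0, 0, 0], 0, -1], [[0, 0, 0], 0, -1], [[0, 0, 0], 0, -1]]'

```text
time_s: 16.75
eef_pos: [0.5188, -0.2215, 0.0261]
eef_rot: [0.0, 0.805, 0.594, 0.0]
contact_force: [-0.3, -1.0, 1.5]
width: 0.0323
finger_force: 53.4
```

Request:
apply_moves --rows '[[[0, 0.15, 0], 0, -1], [[0, 0.15, 0], 0, -1], [[0, 0.1, 0], 0, -1], [[0, 0.1, 0], 0, -1], [[0, 0.1, 0], 0, -1], [[0, 0.1, 0], 0, -1], [[0, 0, 0], 0, -1], [[0, 0, 0], 0, -1], [[0, 0, 0], 0, -1], [[0, 0, 0], 0, -1]]'

```text
time_s: 18.0
eef_pos: [0.5256, -0.2236, 0.0262]
eef_rot: [0.0, 0.805, 0.594, 0.0]
contact_force: [0.2, -0.3, 1.7]
width: 0.0322
finger_force: 53.4
```

Request:
apply_moves --rows '[[[0, 0.1, 0], 0, -1], [[0, 0, 0], 0, -1], [[0, 0.1, 0], 0, -1], [[0, 0, 0], 0, -1], [[0, 0.05, 0], 0, -1], [[0, 0, 0], 0, -1], [[0, 0.05, 0], 0, -1], [[0, 0, 0], 0, -1], [[0, 0, 0], 0, -1], [[0, 0, 0], 0, -1]]'

```text
time_s: 19.25
eef_pos: [0.5275, -0.2241, 0.0258]
eef_rot: [-0.001, 0.805, 0.594, -0.0]
contact_force: [-5.3, 1.2, 1.7]
width: 0.032
finger_force: 53.5
```

```bash
python3 -c "
from h import *
delta(.5281,-.2165,72.87,.0265);print(r.get_state()['wrist_torque'])"
```

```text
t 19.25 pos [ 0.5275 -0.2241  0.0258] yaw 72.86 tilt z [-0.001  0.001 -1.   ] F [-5.3  1.2  1.7] w 0.032 ff 53.5
move cm [ 0.75 -0.17 -0.07] roll -0.0
[ 0.25777673  1.2341221  -0.01294217]
```

Request:
apply_moves --rows '[[[0.15, 0, 0], 0, -1], [[0.1, 0, 0], 0, -1], [[0.1, 0, 0], 0, -1], [[0.1, 0, 0], 0, -1], [[0.1, 0, 0], 0, -1], [[0.05, 0, 0], 0, -1], [[0, 0, 0], 0, -1], [[0, 0, 0], 0, -1], [[0, 0, 0], 0, -1], [[0, 0, 0], 0, -1]]'

```text
time_s: 20.5
eef_pos: [0.529, -0.2191, 0.0258]
eef_rot: [-0.0, 0.805, 0.594, -0.001]
contact_force: [-5.9, -0.6, 2.4]
width: 0.0322
finger_force: 53.5
```

Request:
apply_moves --rows '[[[0.1, 0, 0], 0, -1], [[0, 0, 0], 0, -1], [[0.1, 0, 0], 0, -1], [[0, 0, 0], 0, -1], [[0.1, 0, 0], 0, -1], [[0, 0, 0], 0, -1], [[0, 0, 0], 0, -1], [[0, 0, 0], 0, -1], [[0, 0, 0], 0, -1], [[0, 0, 0], 0, -1]]'

```text
time_s: 21.75
eef_pos: [0.5297, -0.2171, 0.0259]
eef_rot: [0.0, 0.805, 0.593, -0.002]
contact_force: [-6.9, -2.5, 1.5]
width: 0.0321
finger_force: 53.5
```

Request:
apply_moves --rows '[[[0.1, 0, 0], 0, -1], [[0, 0, 0], 0, -1], [[0.1, 0, 0], 0, -1], [[0, 0, 0], 0, -1], [[0, 0.05, 0], 0, -1], [[0, 0, 0], 0, -1], [[0, 0, 0], 0, -1], [[0, 0, 0], 0, -1], [[0, 0, 0], 0, -1], [[0, 0, 0], 0, -1]]'

```text
time_s: 23.0
eef_pos: [0.53, -0.2165, 0.0259]
eef_rot: [0.001, 0.805, 0.593, -0.003]
contact_force: [-8.2, -5.5, 3.4]
width: 0.0321
finger_force: 53.5
```

```bash
python3 -c "
from h import *
delta(.5281,-.2165,72.87,.0265);s=r.get_state();F=s['contact_force'];print(s['wrist_torque'],'Fu',F[0]*.956-F[1]*.294,'Fv',F[0]*.294+F[1]*.956)"
```

```text
t 23.0 pos [ 0.53   -0.2165  0.0259] yaw 72.77 tilt z [-0.004 -0.005 -1.   ] F [-8.2 -5.5  3.4] w 0.0321 ff 53.5
move cm [-0.05 -0.18 -0.06] roll -0.02
[-1.27911449  2.01483381 -0.02573413] Fu -6.272544910871865 Fv -7.648192136849785
```

Both bars are in contact, at about 6 N and 7.6 N with motion stopped. Pressing down now.

Request:
apply_moves --rows '[[[0, 0, 0.2], 0, -1], [[0, 0, 0.2], 0, -1], [[0, 0, 0.2], 0, -1], [[0, 0, 0.2], 0, -1], [[0, 0, 0.2], 0, -1], [[0, 0, 0], 0, -1], [[0, 0, 0], 0, -1], [[0, 0, 0], 0, -1], [[0, 0, 0], 0, -1], [[0, 0, 0], 0, -1]]'

```text
time_s: 24.25
eef_pos: [0.5298, -0.2169, 0.0162]
eef_rot: [0.001, 0.805, 0.593, -0.004]
contact_force: [-9.7, -6.2, 4.1]
width: 0.0321
finger_force: 53.9
```

```bash
cat > st.py <<'E'
from h import *
delta(.5281,-.2165,72.87,.0145);s=r.get_state();F=s['contact_force'];print(s['wrist_torque'],'Fu',F[0]*.956-F[1]*.294,'Fv',F[0]*.294+F[1]*.956)
E
python3 st.py
```

```text
t 24.25 pos [ 0.5298 -0.2169  0.0162] yaw 72.75 tilt z [-0.005 -0.006 -1.   ] F [-9.7 -6.2  4.1] w 0.0321 ff 53.9
move cm [-0.01 -0.17  0.17] roll -0.02
[-1.29389197  2.29298212  0.02526818] Fu -7.3963780504809264 Fv -8.788912085535795
```

Request:
apply_moves --rows '[[[0, 0, 0.1], 0, -1], [[0, 0, 0.1], 0, -1], [[0, 0, 0.1], 0, -1], [[0, 0, 0.1], 0, -1], [[0, 0, 0], 0, -1], [[0, 0, 0], 0, -1], [[0, 0, 0], 0, -1], [[0, 0, 0], 0, -1], [[0, 0, 0], 0, -1], [[0, 0, 0], 0, -1]]'

```text
time_s: 25.5
eef_pos: [0.5298, -0.2175, 0.0145]
eef_rot: [0.002, 0.805, 0.593, -0.004]
contact_force: [-16.9, -5.0, 23.2]
width: 0.0319
finger_force: 56.2
```

```bash
python3 st.py
```

```text
t 25.5 pos [ 0.5298 -0.2175  0.0145] yaw 72.73 tilt z [-0.004 -0.008 -1.   ] F [-16.9  -5.   23.2] w 0.0319 ff 56.2
move cm [ 0.04 -0.19 -0.  ] roll -0.03
[-0.98746303  3.51784528 -0.04765745] Fu -14.650442276527107 Fv -9.707885187237025
```

Request:
apply_moves --rows '[[[0, 0, -0.05], 0, -1], [[0.05, 0, 0], 0, -1], [[0.05, 0, 0], 0, -1], [[0.05, 0, 0], 0, -1], [[0, 0, 0], 0, -1], [[0, 0, 0], 0, -1], [[0, 0, 0], 0, -1], [[0, 0, 0], 0, -1], [[0, 0, 0], 0, -1], [[0, 0, 0], 0, -1]]'

```text
time_s: 26.75
eef_pos: [0.5298, -0.2173, 0.0146]
eef_rot: [0.002, 0.805, 0.593, -0.005]
contact_force: [-16.3, -8.9, 20.3]
width: 0.032
finger_force: 55.8
```

```bash
python3 st.py
```

```text
t 26.75 pos [ 0.5298 -0.2173  0.0146] yaw 72.7 tilt z [-0.005 -0.01  -1.   ] F [-16.3  -8.9  20.3] w 0.032 ff 55.8
move cm [ 0.02 -0.19  0.02] roll -0.03
[-1.71212748  3.59096902 -0.0124663 ] Fu -12.927422034514874 Fv -13.313898481205666
```

Held down hard at 20 N and against both bars at about 13 N each, which is more than friction alone could account for. Handing in.

```bash
python3 -c "
from station import order
print(order.hand_in())"
```

```text
the job is handed in; nothing more can be done
None
```

The job is handed in at 26.75 s of the 51 s: the shortest stamp stands in the corner, pressed to its stop (about 20 N) and pushed against both bars (about 13 N each), judged from force and position readings because I had no picture views left to look again.

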